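# Lift the shoe off the repair jack and hold it level

### The arm

A 6-joint arm with a two-finger parallel gripper is mounted at the origin on the work surface. World frame = base frame: x ahead of the robot, y to its left, z up, the work surface at z = 0. Lengths are in m, angles in degrees, forces in N, time in s.
With the tool pointing down it reaches from about 0.35 to 0.875 m from the base axis. Payload 4.2 kg.
Tool frame: the origin (TCP) lies midway between the tips of the shut fingers; the grasp point (between the pads) lies 19 mm behind it; z points along the fingers, y is the line along which they close (so a half turn about z gives the same grasp; the last joint's range is limited). The gripper opens to 87 mm and grips with 3 to 60 N. Pads are 19 mm wide; open, the fingers measure 117 mm over their backs; the gripper's body (75 mm by 190 mm) begins 51 mm behind the grasp point.
Start: joints at [-61.215, 22.042, 0.453, 0, -68.411, -14.817], TCP at [0.151, -0.606, 0.223] pointing down, gripper open.
Joint ranges: [-179.83, 179.83], [-69.29, 118.12], [-61.27, 80.66], [-181.25, 117.63], [-171.15, -9.14], [-177.46, 177.46]. Speed limits (degrees/s): [159.86, 159.86, 180, 180, 180, 180].

### API

Orientations are given as [roll, pitch, yaw] about the fixed x, y, z axes, in that order (R = Rz(yaw) Ry(pitch) Rx(roll)).
In Python, from workcell import env gives the robot as it stands. The module is installed in compiled form; this text tells all that it offers. Calls block until the motion is done:
- env.goto(position, orientation): joint-space move of the TCP to a pose.
- env.move_straight(position, rotation=None, rate=0.15, force_limit=None): straight line of the TCP; rotation=None keeps the orientation; rate is the mean speed in m/s. With force_limit (N) it stops when the force on the tool has changed by that much, and returns True; else False.
- env.set_joints(angles): joint-space move.
- env.gripper_to(opening, grasp_force=None): opening from 0.0 (shut) to 1.0 (fully open); grasp_force is the grip in N (None keeps the last); returns when the fingers have stopped.
- env.dwell(seconds).
- env.inverse_kinematics(position, orientation): joint angles nearest the present ones, or None.
- env.read_state(): the state.
- env.grab_frame(name): name is "scene" or "side" or "wrist"; returns a dict with "image" (384x512x3 uint8, blue, green, red), "fx", "fy", "cx", "cy" (pixels), "position" and "orientation" of the camera in the world. Camera axes: x right, y up, looking along -z (the intrinsics and any distortion apply to the point x, -y, -z); pixel columns grow to the right and rows downward; lengths in m; the calibration is good to about 2 mm. A picture is of the moment at which its call begins. There is no depth.
A pose or a line that the arm cannot do raises env.Unreachable and nothing moves.
- env.close_job(): hands the job in; it is judged then, once.
Trained networks look in a picture, given as the dict that the camera call returned (one of the last four; its "shot" number tells which), for a name from the list of things; names that differ only in an ending like _2 or _b are one class to them, and where a whole thing is asked for, a point or a joint stands for the part that bears it (a point fixed in the world has none). Each returns a list of dicts, best first, with "score" (0 to 1); they miss things now and then, are a little off and sometimes report something else, mostly with a low value. They report only what shows in the picture. A call takes as long as a camera call. They do not tell look-alikes from the thing itself.
- env.search_frame(picture, thing): "xyz" ([x, y, z] in m, in world coordinates, good to about 4 mm: the middle of the surface that is visible of it).
- env.trace(picture, thing): "mask" (384x512 bool, what is visible of it).
The state is a dict: "clock": time; "joint_positions": joint angles; "qvel": joint speeds; "joint_torque": joint torques, N m; "position": TCP position; "tool_rot": TCP orientation; "force": force on the tool from outside, world axes, zero at the start; "wrist_torque": the same for the moment, N m; "opening": opening from 0.0 (shut) to 1.0 (fully open); "finger_force": force on a finger pad.
Only numpy, scipy, OpenCV 4.12 (cv2) and the standard library are available. Lean on these libraries where they do the work, as an engineer would, in place of code of your own. Each camera call takes 0.05 s, during which the arm holds its last target. There are 200 camera calls.

### The job

The brown shoe sits sole up on the jack's pin, with its new heel only laid on, not glued. Lift the shoe straight up off the pin until there is about 5 cm of air between the pin's tip and the last, and hold it there above the jack, steady and level, for at least two seconds, without the loose heel shifting and without disturbing the other things on the counter. Finish while still holding it up in the gripper: do not put it down or let go.

Things in the scene. Friction and masses are not known exactly. Their poses are not given: they have to be found in the camera images.
- jack: Dark cast-iron bench jack, 225 mm long, fixed to the counter; place and yaw vary. Origin on the axis of its upright pin, at counter height; x runs along its beam from the pin to the black toe rest, z up. The pin, 11 mm thick, stands 45 mm above the round steel seat, which is 70 mm above the counter.
- pin_tip (a point): The tip of the jack's pin, 115 mm above the counter.
- shoe: Brown leather shoe, rigid on a green plastic last, sole up, 278 mm long, 0.5 to 0.75 kg. Origin: mouth of the hole (15 mm wide, 60 mm deep) under the last, which sits on the jack's seat, pin in hole, forepart on the toe rest. x to the toe (tip at 221 mm, heel back at -57 mm), z up. Sole 80 mm above the origin at the heel seat, 91 mm at the waist, 97 mm at the ball (x 130 to 160 mm, 94 mm wide).
- waist (a point): Best place to grip: midway between the shoe's sides at its narrowest, near its balance point, 66 mm from the shoe's origin to the toe and 70 mm above it. Here 57 mm wide across the shoe's y, sides upright from 9 mm below to 13 mm above this point; sole surface 21 mm above it. The loose heel's nearest edge is 54 mm away, its top 26 mm above this point.
- heel_seat (a point): Middle of the heel seat on the shoe, 20 mm behind the shoe's origin and 80 mm above it, where the underside of the loose heel lies.
- heel: New heel, 65 mm long, 59 mm wide, 16 mm high, brown leather with a black rubber top, 60 g, lying loose on the heel seat. Origin in the middle of its underside; x points to the toe, z up.
- other_shoe: The finished partner shoe, brown, standing upright (sole down) on the counter, 278 mm long, about 97 mm high. Origin at the counter below its ankle; x points to its toe. Leave it alone.
- cement: Tin of cement, 72 mm wide, 110 mm high, steel with a yellow label. Origin in the middle of its underside. Leave it alone.
- polish: Round dark red polish tin, 84 mm wide, 26 mm high. Origin in the middle of its underside. Leave it alone.
- hammer: Hammer, 260 mm long, wooden handle, lying on the counter, handle towards its -x. Origin under its middle. Leave it alone.
Mind the look-alikes: they are no part of the job. Leave any blue or pink look-alike of the jack alone.

How it is judged (in metres and radians):
On the way:
1. the shoe is held up clear of the pin (last at least 35 mm above the pin's tip, within 60 mm of above it), level within 8 degrees and steady, for one and a half seconds on end (z of shoe in the frame of pin_tip above 0.035 m and horizontal distance between shoe and pin_tip below 0.06 m and angle between shoe's own z axis and vertical below 0.14 rad and linear speed of shoe below 0.03 m/s and angular speed of shoe below 0.2 rad/s and contact force between shoe and the fingers above 2 N), for 1.5 s.
At the end, for the whole second after the job is handed in: The shoe hangs in the gripper above the jack, touching the jack nowhere, the mouth of the last at least 35 mm above the pin's tip and within 60 mm sideways of it, level within 8 degrees, slower than 30 mm/s and 0.2 rad/s; the loose heel lies untouched on the heel seat within 12 mm of its place (all of step 1 and contact force between shoe and jack below 0.1 N and distance between heel and heel_seat below 0.012 m and contact force between heel and the fingers below 0.1 N); the arm keeps its last pose, push and grip.
It fails at once if the shoe is tipped by more than 17 degrees (angle between shoe's own z axis and vertical above 0.3 rad).
It fails at once if the loose heel slides more than 20 mm from its place (distance between heel and heel_seat above 0.02 m).
It fails at once if the other shoe, the cement, the polish or the hammer is moved by more than 20 mm (distance of any of other_shoe, cement, polish, hammer from where it was at the start of the episode above 0.02 m).
It also fails if it takes over 35 s, if anything falls off the work surface, if the arm or the gripper's body presses on something with over 40 N, if the wrist force passes 120 N, or if a joint passes its speed limit or range.

## Working session

There is one attempt and no reset: what is moved stays moved. The work goes in short steps, each a Python script; the robot and the scene stay as the last script left them, time stands still between calls to the robot, and variables do not carry over. Pictures are saved under pics/ and viewed, at most 10 in all, crops included, and the job is handed in when it is done.

```bash
mkdir -p pics
python3 - <<'E'
from workcell import env
import cv2, numpy as np
ims=[]
for n in ("scene","side"):
    f=env.grab_frame(n); ims.append(f["image"])
    print(n,f["position"],f["orientation"],f["fx"],f["fy"],f["cx"],f["cy"],[k for k in f])
    cv2.imwrite(f"pics/{n}0.png",f["image"])
    for t in ("shoe","waist","heel","heel_seat","jack","pin_tip","other_shoe","cement","polish","hammer"):
        print(t,[(np.round(d["xyz"],3).tolist(),round(d["score"],2)) for d in env.search_frame(f,t)][:4])
print(env.read_state()["clock"])
E
```

```text
scene [ 1.16231175 -0.59915309  1.0945022 ] [42.42651177 -0.45224794 43.56624073] 367.49530083683675 367.49530083683675 262.01372038227015 191.32086831955496 ['image', 'fx', 'fy', 'cx', 'cy', 'position', 'orientation', 'shot']
shoe [([0.59, 0.03, 0.16], 0.86)]
waist [([0.593, 0.034, 0.163], 0.86)]
heel [([0.606, -0.077, 0.165], 0.57)]
heel_seat [([0.592, 0.029, 0.159], 0.88)]
jack [([0.813, 0.227, 0.055], 0.69), ([0.347, -0.108, 0.053], 0.65), ([0.607, -0.015, 0.006], 0.64)]
pin_tip [([0.812, 0.227, 0.05], 0.81), ([0.608, -0.01, 0.006], 0.72), ([0.345, -0.107, 0.05], 0.56)]
other_shoe [([0.441, 0.512, 0.048], 0.89), ([0.606, -0.013, 0.01], 0.19)]
cement [([0.591, -0.364, 0.099], 0.84)]
polish [([0.58, 0.359, 0.023], 0.77)]
hammer [([0.404, -0.396, 0.022], 0.96)]
side [-0.26265933  1.08313565  1.06654361] [  54.9383963    -0.52662831 -140.94239474] 461.2406983582913 461.2406983582913 257.36609078901995 191.4573745728868 ['image', 'fx', 'fy', 'cx', 'cy', 'position', 'orientation', 'shot']
shoe [([0.563, 0.071, 0.166], 0.65)]
waist [([0.562, 0.074, 0.162], 0.83)]
heel [([0.562, 0.071, 0.167], 0.6), ([0.6, -0.063, 0.17], 0.56)]
heel_seat [([0.562, 0.073, 0.167], 0.92)]
jack [([0.564, 0.029, 0.033], 0.92), ([0.788, 0.251, 0.052], 0.91), ([0.321, -0.089, 0.056], 0.55)]
pin_tip [([0.789, 0.251, 0.054], 0.93), ([0.318, -0.084, 0.061], 0.64), ([0.566, 0.03, 0.037], 0.56)]
other_shoe [([0.421, 0.544, 0.047], 0.61)]
cement [([0.558, -0.328, 0.071], 0.76)]
polish [([0.563, 0.377, 0.028], 0.86)]
hammer [([0.395, -0.382, 0.018], 0.55)]
1.1
```

View images.

View pics/scene0.png

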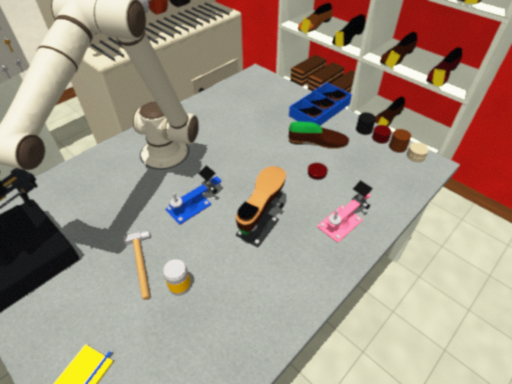

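View pics/side0.png

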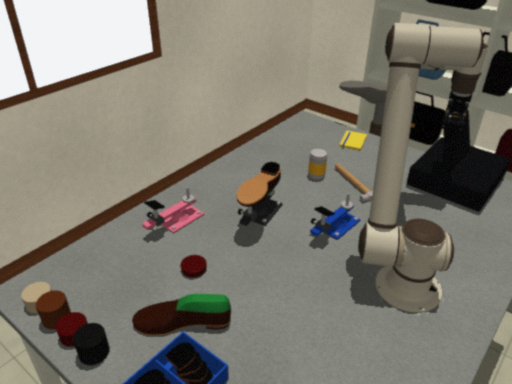

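The candidates for the jack are the blue one at scene (193,203), the pink one at (343,218), and the dark one under the shoe at (258,225). The candidates for the shoe are the sole-up tan/brown one at (262,200) and the upright partner at (318,135). By the description I choose the sole-up shoe on the dark jack. I'll look from above with the wrist camera and check there.

Run:
```python
from workcell import env
import cv2, numpy as np
s=env.read_state(); print(s["tool_rot"])
p=[0.59,0.01,0.36]
for y in (100,-80):
    q=env.inverse_kinematics(p,[180,0,y]); print(y,q)
env.move_straight([0.151,-0.606,0.36],rate=0.25)
qs=[env.inverse_kinematics(p,[180,0,y]) for y in (100,-80)]
c=np.array(env.read_state()["joint_positions"])
best=min([y for y,q in zip((100,-80),qs) if q is not None],key=lambda y:abs(np.array(qs[(100,-80).index(y)])[5]))
env.goto(p,[180,0,best]); print(best)
f=env.grab_frame("wrist"); cv2.imwrite("pics/w1.png",f["image"])
print(f["position"],f["orientation"],f["fx"],f["cx"],f["cy"])
for t in ("shoe","waist","heel","heel_seat"):
    print(t,[(np.round(d["xyz"],3).tolist(),round(d["score"],2)) for d in env.search_frame(f,t)][:4])
print(env.read_state()["clock"])
```

```text
[-1.79998816e+02  7.67081433e-05 -1.66030154e+02]
100 [ 16.68340861  15.19559962   9.85122381   0.         -84.65562419
 173.31659139]
-80 [ 16.68340861  15.19559962   9.85122381   0.         -84.65562419
  -6.68340861]
-80
[ 0.60527107 -0.07364086  0.52288331] [-1.76307312e+01 -4.56507812e-02 -1.70096969e+02] 316.90187646801735 255.74463333428346 193.0987709779824
shoe [([0.575, 0.05, 0.164], 0.88)]
waist [([0.577, 0.05, 0.168], 0.74)]
heel [([0.598, -0.073, 0.166], 0.94)]
heel_seat [([0.574, 0.051, 0.168], 0.57)]
4.725
```

View pics/w1.png

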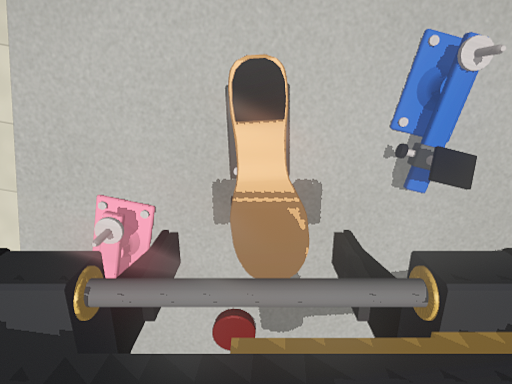

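The wrist view shows the tan sole-up shoe on the dark jack, with the dark heel at (258,90), the waist near (263,150) and the toe near (270,270), so the choice is right. Next I'll fit the pose from back-projected outlines.

```bash
cat > h.py <<'E'
import numpy as np, cv2
from scipy.spatial.transform import Rotation as Ro
def bp(f,uv,z):
    uv=np.atleast_2d(uv).astype(float)
    d=np.c_[(uv[:,0]-f["cx"])/f["fx"],-(uv[:,1]-f["cy"])/f["fy"],-np.ones(len(uv))]
    w=d@Ro.from_euler("xyz",f["orientation"],degrees=True).as_matrix().T
    o=np.array(f["position"]); return (o+w*((z-o[2])/w[:,2])[:,None])[:,:2]
E
python3 - <<'E'
from workcell import env
from h import *
f=env.grab_frame("wrist")
m=env.trace(f,"heel")[0]["mask"].astype(np.uint8)
s=env.trace(f,"shoe")[0]["mask"].astype(np.uint8)
c=max(cv2.findContours(m,0,1)[0],key=cv2.contourArea)[:,0]
w=bp(f,c,0.166)*1000
r=cv2.minAreaRect(w.astype(np.float32)); print("heel rect",r)
b=f["image"].astype(int)
tan=((b[:,:,2]-b[:,:,0]>60)&(b[:,:,2]>120)).astype(np.uint8)
tan[245:]=0; tan[:,:215]=0; tan[:,330:]=0
for row in range(60,245,8):
    out=[]
    for k in (m,s,tan):
        x=np.flatnonzero(k[row])
        out.append((np.round(bp(f,[[x[0],row],[x[-1],row]],0.161 if k is tan else .166)*1000).astype(int).tolist()) if len(x) else None)
    print(row,out)
E
```

```text
heel rect ((602.3992309570312, -75.89801025390625), (58.872440338134766, 64.46471405029297), 11.201616287231445)
60 [[[622, -103], [594, -108]], [[631, -101], [589, -109]], [[630, -102], [587, -110]]]
68 [[[630, -94], [584, -102]], [[636, -93], [581, -102]], [[635, -93], [580, -103]]]
76 [[[632, -85], [580, -95]], [[637, -85], [577, -95]], [[636, -85], [577, -95]]]
84 [[[632, -77], [577, -87]], [[636, -77], [574, -87]], [[635, -77], [573, -88]]]
92 [[[630, -69], [574, -79]], [[634, -69], [572, -79]], [[634, -69], [572, -80]]]
100 [[[629, -61], [571, -71]], [[632, -61], [631, -61]], [[631, -61], [570, -71]]]
108 [[[628, -53], [571, -63]], [[631, -52], [569, -63]], [[630, -52], [568, -63]]]
116 [[[624, -45], [570, -54]], [[628, -44], [568, -55]], [[628, -44], [568, -54]]]
124 [None, [[625, -36], [567, -46]], [[625, -35], [566, -46]]]
132 [None, [[623, -28], [566, -38]], [[622, -27], [565, -37]]]
140 [None, [[619, -19], [564, -29]], [[619, -18], [563, -28]]]
148 [None, [[617, -10], [562, -20]], [[617, -10], [562, -19]]]
156 [None, [[615, -1], [560, -11]], [[614, -1], [560, -10]]]
164 [None, [[613, 8], [558, -2]], [[613, 9], [557, -1]]]
172 [None, [[611, 17], [554, 7]], [[611, 18], [554, 8]]]
180 [None, [[611, 27], [550, 16]], [[610, 28], [549, 17]]]
188 [None, [[611, 36], [543, 25]], [[611, 38], [541, 26]]]
196 [None, [[611, 47], [537, 34]], [[611, 48], [536, 35]]]
204 [None, [[611, 57], [530, 43]], [[611, 59], [529, 44]]]
212 [None, [[612, 67], [523, 52]], [[611, 69], [522, 53]]]
220 [None, [[610, 78], [519, 62]], [[609, 79], [518, 64]]]
228 [None, [[609, 88], [516, 72]], [[606, 90], [515, 74]]]
236 [None, [[605, 98], [512, 82]], [[604, 100], [511, 84]]]
244 [None, [[602, 109], [510, 93]], [[601, 111], [509, 95]]]
```

```bash
python3 -c "
import cv2
i=cv2.imread('pics/w1.png')[40:260,190:350]
cv2.imwrite('pics/w1c.png',cv2.resize(i,None,fx=2.7,fy=2.7,interpolation=2))"
```

```text
(no output)
```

View pics/w1c.png

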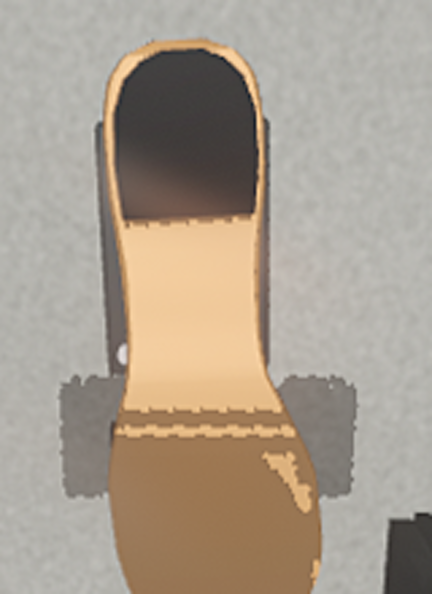

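The crop confirms the heel front edge near full-image (258,122) and the narrowest waist at about rows 156–164. That puts the waist at about (0.585, 0.0065) with the shoe's yaw at about 101.7°. Next I descend and grip gently.

Run:
```python
from workcell import env
import numpy as np, cv2
x,y=0.585,0.0065
env.goto([x,y,0.26],[180,0,-78.3])
print(env.move_straight([x,y,0.122],rate=0.08,force_limit=6))
def st(t):
    s=env.read_state(); print(t,round(s["clock"],2),np.round(s["position"],4),np.round(s["force"],1),np.round(s["wrist_torque"],2),round(s["opening"],3),np.round(s["finger_force"],1))
st("down")
env.gripper_to(0.72,10); st("near")
env.gripper_to(0.0,8); st("touch")
env.gripper_to(0.0,50); env.dwell(.2); st("grip")
f=env.grab_frame("side"); cv2.imwrite("pics/s2.png",cv2.resize(f["image"][120:270,170:370],None,fx=3,fy=3))
st("end")
```

```text
False
down 7.23 [0.5853 0.0066 0.1225] [ 0.9  0.5 -0.1] [ 0.05  0.11 -0.05] 1.001 0.0
near 7.97 [0.5846 0.0064 0.122 ] [-0.7 -0.5  1.8] [-0.01  0.45  0.02] 0.722 0.5
touch 8.22 [0.5838 0.0062 0.1219] [-4.9 -0.7  4.3] [-0.04  1.66 -0.08] 0.685 7.8
grip 8.63 [0.5837 0.0062 0.122 ] [-5.6 -0.3  4.1] [-0.07  1.85 -0.01] 0.676 49.2
end 8.68 [0.5837 0.0062 0.122 ] [-5.2 -0.1  5.3] [-0.07  1.86 -0.05] 0.677 49.2
```

View pics/s2.png

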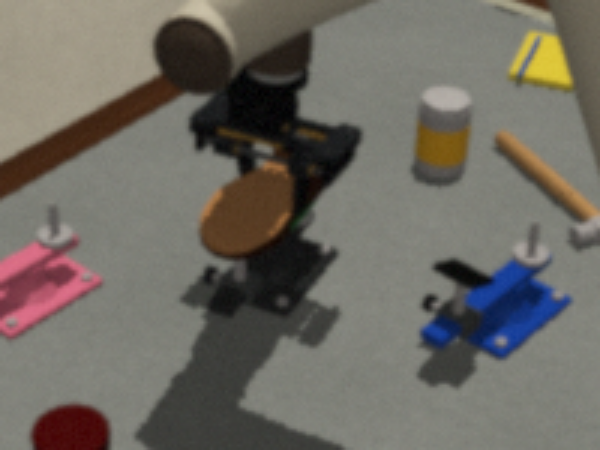

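The fingers straddle the waist and grip at 59 mm, which fits the shoe's width. There is a small sideways preload of about 5 N in −x, so I'll relieve it by about 1.5 mm, lift slowly and check for tilt.

Run:
```python
from workcell import env
import numpy as np, cv2
def st(t):
    s=env.read_state(); print(t,round(s["clock"],2),np.round(s["position"],4),np.round(s["force"],1),np.round(s["wrist_torque"],2),round(s["opening"],3),np.round(s["finger_force"],1))
x,y=0.5832,0.0062
env.move_straight([x,y,0.122],rate=0.01); st("relax")
for z in (0.127,0.137):
    env.move_straight([x,y,z],rate=0.02); env.dwell(.2); st("lift")
f=env.grab_frame("wrist"); a=f["image"]
print([(np.round(d["xyz"],3).tolist(),round(d["score"],2)) for d in env.search_frame(f,"heel")])
g=env.grab_frame("scene"); b=cv2.resize(g["image"][140:270,200:320],(480,384*480//480),interpolation=2)
cv2.imwrite("pics/l3.png",cv2.resize(np.hstack([a[:,100:420],b]),None,fx=1,fy=1))
```

```text
relax 9.02 [0.5836 0.0062 0.122 ] [-0.6 -1.1  1.4] [-0.24  0.68 -0.22] 0.676 49.2
lift 9.62 [0.5831 0.0063 0.1267] [ 0.2 -0.3 -5.7] [ 0.07  0.14 -0.05] 0.678 49.4
lift 10.47 [0.5831 0.0062 0.1368] [ 0.3 -0.1 -5.7] [ 0.04  0.18 -0.05] 0.675 49.4
[([0.601, -0.073, 0.181], 0.6)]
```

View pics/l3.png

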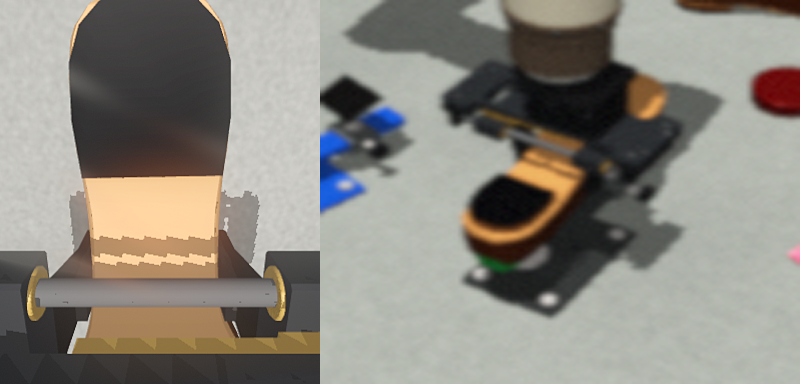

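The arm carries the full weight (5.7 N) with little moment. The heel rose by the 15 mm lifted and sits centred at crop (150,90), so the shoe is level. I'll carry on lifting.

Run:
```python
from workcell import env
import numpy as np, cv2
def st(t):
    s=env.read_state(); print(t,round(s["clock"],2),np.round(s["position"],4),np.round(s["force"],1),np.round(s["wrist_torque"],2),round(s["opening"],3),np.round(s["finger_force"],1))
a=env.grab_frame("wrist")["image"]
env.move_straight([0.5832,0.0062,0.219],rate=0.035); st("top")
env.dwell(2.6); st("held")
f=env.grab_frame("wrist"); print([(np.round(d["xyz"],3).tolist(),round(d["score"],2)) for d in env.search_frame(f,"heel")])
def edge(i): # heel front edge rows at two columns, black->tan
    return [int(np.argmax(i[120:260,c,2].astype(int)-i[120:260,c,0]>60))+120 for c in (200,250,300)]
print(edge(a),edge(f["image"]))
g=env.grab_frame("side"); h=env.grab_frame("scene")
r=lambda i:cv2.resize(i,(400,400),interpolation=2)
cv2.imwrite("pics/t4.png",np.hstack([r(g["image"][110:250,190:330]),r(h["image"][110:250,190:330])]))
st("end")
```

```text
top 13.16 [0.5831 0.0062 0.2188] [-0.6  0.5 -7.1] [0.05 0.14 0.  ] 0.682 49.4
held 15.76 [0.5832 0.0062 0.219 ] [ 0.8 -0.5 -6.8] [0.02 0.13 0.  ] 0.676 49.4
[([0.598, -0.076, 0.264], 0.86)]
[178, 176, 176] [178, 176, 176]
end 15.96 [0.5832 0.0062 0.219 ] [-0.2 -0.1 -6.4] [0.05 0.15 0.01] 0.679 49.4
```

View pics/t4.png

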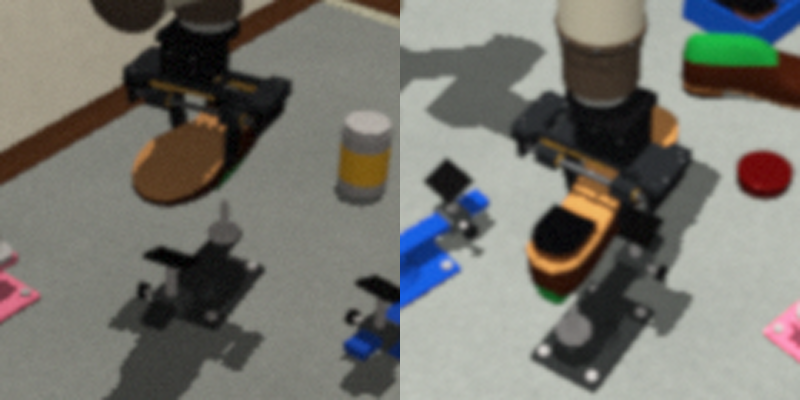

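The shoe hangs clear above the pin (pin tip at side crop (225,205)). It is level and steady, and the heel edge has not moved since the start of the main lift. I'm handing in.

```bash
python3 -c "
from workcell import env
print(env.close_job())"
```

```text
the job is handed in; nothing more can be done
None
```

The shoe was lifted 97 mm, leaving about 5 cm of air above the pin. It was held level and steady for over 2.5 s with the loose heel in place, and the job was handed in with the shoe still in the gripper; no verdict came back.

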